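# Tuck the tester home and drop the case lid onto its catch

## Robot

A 6-joint arm with a two-finger parallel gripper is mounted at the origin on a cart in front of the work surface, level with it; the furniture and walls round the work are solid. World frame = base frame: x ahead of the robot, y to its left, z up, the work surface at z = 0. Lengths are in mm, angles in rad, forces in N, time in s.
With the tool pointing down it reaches from about 400 to 925 mm from the base axis. Payload 12.5 kg.
Tool frame: the origin (TCP) lies midway between the tips of the shut fingers; the grasp point (between the pads) lies 19 mm behind it; z points along the fingers, y is the line along which they close (so a half turn about z gives the same grasp; the last joint's range is limited). The gripper opens to 95 mm and grips with 3 to 60 N. Pads are 20 mm wide; open, the fingers measure 119 mm over their backs; the gripper's body (75 mm by 180 mm) begins 59 mm behind the grasp point.
Start: joints at [1.092, 0.491, 1.559, -0, 1.092, -0.106], TCP at [227.625, 582.094, 214.661] pointing down, gripper open.
Joint ranges: [-3.1, 3.1], [-0.84, 2.19], [0.05, 2.79], [-1.13, 4.28], [0.06, 2.93], [-2.69, 2.69]. Speed limits (rad/s): [2.22, 2.22, 2.79, 3.14, 3.14, 3.14].

## Interface

Orientations are given as [roll, pitch, yaw] about the fixed x, y, z axes, in that order (R = Rz(yaw) Ry(pitch) Rx(roll)).
In Python, from cell import state, viewer, env, models gives the robot as it stands. The module is installed in compiled form; this text tells all that it offers.
- The arm moves only by the tool arm_command, never from a script. Its argument "rows" is a list of rows, each a list of 2 entries, a list of its own where there are three numbers: the shift along the tool's x, y, z normalised to -1 to 1, where 1 is 0.25 m, then the turn about the tool's z normalised to -1 to 1, where 1 is pi rad. A call has exactly 5 rows; each row shifts and turns the commanded pose from where the row before left it, along the tool's axes as they then stand; what a row does not reach is not made up. A row lasts 1/10 s, in which the tool goes at most 50 mm and 8.59 degrees, less where a joint would pass 70% of its speed; a pose out of reach is approached as far as the arm can. A call with a number of a shift or a turn outside -1 to 1 is refused whole. A call with a gripper value outside its range is refused whole. "claw" is the opening, from 0 (shut) to 1 (fully open), set as the call begins (left out, the last holds). The fingers move at their own pace and stop on an object; the grip force is fixed at half the most. Time passes only in rows, so rows that do not move let the fingers close, or fill a call up. It gives the time, the measured TCP pose, the force, the opening and the grip force at its end, in the units of the state.
- state(): the state, without advancing time (a new reading comes with each control period).
- viewer.read_camera(name): name is "scene" or "top"; returns (picture, depth): 384x512x3 uint8, red, green, blue; 384x512 float32, mm along the optical axis (not along the pixel's ray), 0 where there is no reading.
- viewer.get_calibration(name): a dict with "camera_matrix" (3x3 intrinsics, pixels), "dist_coeffs" ([k1, k2, p1, p2, k3] as OpenCV has them; the pictures are not rectified), "world_to_cam" (4x4, takes a point from world to camera coordinates). Camera axes: x right, y up, looking along -z (the intrinsics and any distortion apply to the point x, -y, -z); pixel columns grow to the right and rows downward; lengths in mm; the calibration is good to about 2 mm. A picture is of the moment at which its call begins. get_calibration takes no time and is no camera call.
- env.job_done(): hands the job in; it is judged then, once.
Trained networks look in the newest picture that a camera, given by its name, has taken for a name from the list of things; names that differ only in an ending like _2 or _b are one class to them, and where a whole thing is asked for, a point or a joint stands for the part that bears it (a point fixed in the world has none). Each returns a list of dicts, best first, with "confidence" (0 to 1); they miss things now and then, are a little off and sometimes report something else, mostly with a low value. They report only what shows in the picture. A call takes as long as a camera call. They do not tell look-alikes from the thing itself.
- models.search_frame(camera, label): "position" ([x, y, z] in mm, in world coordinates, good to about 4 mm: the middle of the surface that is visible of it).
- models.mark_of(camera, label): "position" ([x, y, z] in mm, in world coordinates, good to about 4 mm: a listed point, or the origin of a listed thing).
The state is a dict: "t": time; "joints": joint angles; "qvel": joint speeds; "tau": joint torques, N m; "eef_pos": TCP position; "tcp_rot": TCP orientation; "ft_force": force on the tool from outside, world axes, zero at the start; "moment": the same for the moment, N m; "opening": opening from 0.0 (shut) to 1.0 (fully open); "grip_force": force on a finger pad.
Only numpy, scipy, OpenCV 4.12 (cv2) and the standard library are available. Lean on these libraries where they do the work, as an engineer would, in place of code of your own. Each camera call takes 0.05 s, during which the arm holds its last target. There are 200 camera calls.

## Task

Close up the little grey tool case: slide the red tester along its bed, under the bridge, until it is fully home against the end stop. Then push the open lid over from behind, gently, just until it goes over by its own weight, keep your hand off while it falls onto its spring catch, and finally press the front edge of the lid down, without leaning hard on it, until the catch clicks and the lid is fully shut. Leave the flask, the grease pot and the bit holder standing where they are.

Things in the scene. Friction and masses are not known exactly. Their poses are not given: they have to be found in the camera images.
- case: small grey plastic tool case with an orange lid, fixed to the table: 140 mm deep (its x, pointing away from the robot to the hinge), 200 mm long (its y), z up, rim 60 mm high, walls 4 mm; origin: centre of its underside. The right-hand (-y) end wall is only a 30 mm high sill
- bed_stop (a point): where the black tool bed meets its end stop: the stop's face on the bed's surface, 30 mm above the table; case axes; at case x = -35, y = 0 mm. The bed runs from here along -y to the sill, level with it; side rails 22 mm apart, 10 mm high. A bridge spans it 73 to 85 mm from the stop, its underside 21 mm and its top 25 mm above the bed
- catch_nose (a point): nose of the red spring catch, 40 mm wide, in the middle of the case's front, 57 mm above the table; the catch stands out 25 mm from the front wall and gives way outward (-x) as the lid's lip snaps past it
- case_hinge (a point): middle of the lid's hinge axis: 72 mm behind the case's centre, 66 mm above the table; its axes are those of the case, the hinge runs along y
- case_lid (a joint): lid angle, rad: 0 shut, 1.57 upright, stop at 2.0 (leaning back from the robot). A stiff hinge: near upright the lid stays put; it falls by itself, in 1 to 1.5 s, only from 0.2 to 0.5 rad past upright (lid weights differ). It lands on the catch at about 0.09, ajar; 6 to 12 N on the front edge then snaps it to 0. Over 30 N is leaning hard. A tester sticking out blocks it
- lid_edge (a point): middle of the lid's free edge, on its outer face, 148 mm from the hinge axis. Lid 146 x 210 mm, 4 mm thick, skirt 21 mm deep in front, 20 mm left, 34 mm right; shut, its top is 72 mm above the table. Open, its outer face looks away from the robot. Site axes: z out of the outer face, -x from hinge to free edge
- tester: red neon tester (screwdriver), 18 x 91 x 18 mm, loose, lying on the bed with its blade towards the end stop (case +y) and its handle under the bridge and out over the sill; the origin is under its middle; its own +y points along the handle, away from the blade; fully home the origin is 45 mm from the stop (case y = -45 mm)
- tester_end (a point): centre of the flat rear end of the tester's handle, 9 mm above its underside (39 mm above the table). It starts 120 to 137 mm to the -y side of the case's centre; fully home it is at case y = -90 mm. Pushed along case +y here the tester slides easily (under 1 N) until the blade meets the stop
- oil_flask: small glass flask with ball stopper and amber oil, 60 mm wide, 106 mm high, loose, standing to the right of the case; origin under its centre
- grease_pot: small white pot with blue lid, 68 mm wide, 61 mm high, loose, to the left of the case; origin under its centre
- bits: round yellow and red holder full of screwdriver bits, 47 mm wide, 86 mm high, loose, behind the case to the right; origin under its centre
Mind the look-alikes: they are no part of the job. There is more than one size of the tester; the one meant has the size given above. Of the things that look like the oil_flask, take the one that is farthest to the robot's right at the start.

How it is judged:
By the outcome, as a careful person would: the job done as asked, in the order asked, and still so for the second after the job is handed in, with the robot touching nothing.
It also fails if it takes over 59 s, if anything falls off the work surface, if the arm or the gripper's body presses on something with over 40 N, if the wrist force passes 120 N, or if a joint passes its speed limit or range.

## Working session

There is one attempt and no reset: what is moved stays moved. The work goes in short steps, Python scripts to look and compute and a tool call to move; the robot and the scene stay as the last step left them, time stands still between calls to the robot, and variables do not carry over. Pictures are saved under pics/ and viewed, at most 10 in all, crops included, and the job is handed in when it is done.

Besides the shell and the picture viewer there is one more tool, called after "Call:" by a JSON object that holds its "method" and its "body". arm_command: Moves the arm, as the interface text tells. Scaled input: -1 to 1 covers 0.25 m each way for a shift and pi rad each way for a turn. Its arguments: {"type":"object","properties":{"rows":{"type":"array","items":{"type":"array"}},"claw":{"type":"number"}},"required":["rows"]}

```bash
mkdir -p pics; cat > a.py <<'E'
from cell import state, viewer, env, models
import cv2, numpy as np
for c in ("scene","top"):
    p,d=viewer.read_camera(c); cv2.imwrite(f"pics/{c}0.png",p[:,:,::-1]); np.save(f"{c}_d.npy",d)
    for l in ("bed_stop","catch_nose","case_hinge","lid_edge","tester_end","tester","oil_flask","grease_pot","bits","case"):
        print(c,l,[(np.round(r["position"]).tolist(),round(r["confidence"],2)) for r in models.mark_of(c,l)[:4]])
    K=viewer.get_calibration(c); print(np.round(np.linalg.inv(K["world_to_cam"])[:3],2).tolist(),np.round(K["camera_matrix"]).tolist())
print(state())
E
python3 a.py
```

```text
scene bed_stop [([475.0, 56.0, 32.0], 0.96)]
scene catch_nose [([425.0, 50.0, 58.0], 0.76), ([645.0, 81.0, 196.0], 0.6)]
scene case_hinge [([580.0, 76.0, 63.0], 0.75)]
scene lid_edge [([647.0, 80.0, 197.0], 0.88), ([490.0, -77.0, 36.0], 0.27)]
scene tester_end [([391.0, -135.0, 11.0], 0.69), ([488.0, -75.0, 37.0], 0.65)]
scene tester [([481.0, -27.0, 27.0], 0.58), ([427.0, -126.0, -3.0], 0.55)]
scene oil_flask [([583.0, -188.0, -1.0], 0.82), ([350.0, 33.0, 2.0], 0.8)]
scene grease_pot []
scene bits [([683.0, -134.0, 2.0], 0.9)]
scene case [([507.0, 62.0, -4.0], 0.9)]
[[-0.61, 0.36, -0.7, -197.49], [-0.79, -0.31, 0.53, 555.54], [-0.03, 0.88, 0.48, 586.29]] [[466.0, 0.0, 251.0], [0.0, 466.0, 203.0], [0.0, 0.0, 1.0]]
top bed_stop [([473.0, 57.0, 32.0], 0.9)]
top catch_nose [([428.0, 48.0, 51.0], 0.59)]
top case_hinge [([583.0, 72.0, 68.0], 0.75), ([578.0, -190.0, -0.0], 0.62)]
top lid_edge [([643.0, 79.0, 199.0], 0.64)]
top tester_end [([493.0, -72.0, 38.0], 0.54), ([395.0, -135.0, 7.0], 0.49), ([454.0, 223.0, -1.0], 0.32)]
top tester [([425.0, -121.0, 5.0], 0.57), ([486.0, -32.0, 30.0]
[... 484 characters left out ...]
0.0, 0.0, 1.0]]
{'t': 1.1, 'joints': array([ 1.09238739e+00,  4.90907796e-01,  1.55890826e+00, -2.82958747e-05,
        1.09169017e+00, -1.05596982e-01]), 'qvel': array([ 1.80134376e-03, -1.10184677e-03, -2.85100273e-04,  1.06149774e-04,
        2.19649332e-03,  5.89777254e-05]), 'tau': array([-2.51651827e-04, -6.12480998e+01, -2.58426315e+01,  6.93228794e-02,
        4.46364249e-02, -7.91433990e-05]), 'eef_pos': array([227.63789638, 582.08697261, 214.65324965]), 'tcp_rot': array([3.14150935e+00, 3.40807687e-05, 2.76879374e+00]), 'ft_force': array([-0.14315035, -1.26547102,  0.54565609]), 'moment': array([0.00112973, 0.02704358, 0.05195384]), 'grip_force': 0.0, 'opening': 1.0020504557265066}
```

View pics/scene0.png

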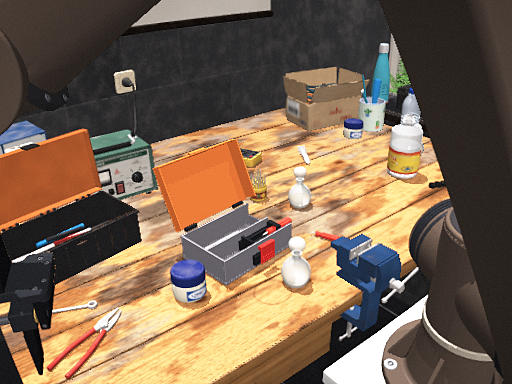

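View pics/top0.png

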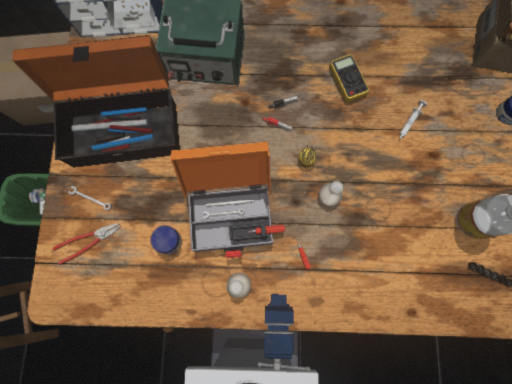

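The scene shows the grey case in the middle (about px 230,230) with its lid leaning back. The tester end is at the sill (about 285,222). The real flask is behind-right of the case, and its look-alike is in front. In the top view the tester is at about (260,231), the flask at (332,193), the bits at (307,156) and the pot at (165,238). The case origin fits at about (508.7, 62.8), yaw 0.14. I'll turn the tool so that its x lies along case +y.

Call:
{"method": "arm_command", "body": {"claw": 0, "rows": [[[0,0,0],0.047],[[0,0,0],0.047],[[0,0,0],0.047],[[0,0,0],0.047],[[0,0,0],0.047]]}}

```text
t: 1.6
eef_pos: [227.6, 582.1, 214.7]
tcp_rot: [3.141, -0.0, 2.024]
ft_force: [0.2, 0.5, -0.3]
opening: 0.641
grip_force: 0.0
```

Call:
{"method": "arm_command", "body": {"rows": [[[0,0,0],0.047],[[0,0,0],0.047],[[0,0,0],0.008],[[-0.194,0.047,0],0],[[-0.194,0.047,0],0]]}}

```text
t: 2.1
eef_pos: [264.2, 488.5, 214.2]
tcp_rot: [-3.142, 0.0, 1.716]
ft_force: [0.5, -0.1, 1.0]
opening: 0.216
grip_force: 0.0
```

Call:
{"method": "arm_command", "body": {"rows": [[[-0.194,0.047,0],0],[[-0.194,0.047,0],0],[[-0.194,0.047,0],0],[[-0.194,0.047,0],0],[[-0.194,0.047,0],0]]}}

```text
t: 2.6
eef_pos: [356.6, 255.5, 214.9]
tcp_rot: [3.141, -0.0, 1.714]
ft_force: [1.0, 1.0, 0.4]
opening: 0.003
grip_force: 0.0
```

Call:
{"method": "arm_command", "body": {"rows": [[[-0.194,0.047,0],0],[[-0.194,0.047,0],0],[[-0.194,0.047,0],0],[[-0.194,0.047,0],0],[[-0.194,0.047,0],0]]}}

```text
t: 3.1
eef_pos: [448.5, 23.2, 214.9]
tcp_rot: [3.141, 0.0, 1.714]
ft_force: [0.6, 0.9, -0.4]
opening: 0.008
grip_force: 0.0
```

Call:
{"method": "arm_command", "body": {"rows": [[[-0.172,0.04,0],0],[[-0.172,0.04,0],0],[[-0.172,0.04,0],0],[[0,0,0.19],0],[[0,0,0.19],0]]}}

```text
t: 3.6
eef_pos: [496.4, -99.8, 119.2]
tcp_rot: [3.138, 0.001, 1.711]
ft_force: [0.2, 0.2, -1.2]
opening: 0.004
grip_force: 0.0
```

```bash
cat > b.py <<'E'
from cell import state, viewer, env, models
import cv2, numpy as np, sys
n=sys.argv[1]; s=state(); print(s["t"],s["eef_pos"].round(1))
for c in ("scene","top"):
    p,d=viewer.read_camera(c); cv2.imwrite(f"pics/{c}{n}.png",p[:,:,::-1])
    for l in sys.argv[2:]:
        print(c,l,[(np.round(r["position"]).tolist(),round(r["confidence"],2)) for r in models.mark_of(c,l)[:3]])
    
E
python3 b.py 1 tester_end case_hinge bed_stop lid_edge
python3 -c "
import cv2,numpy as np
a=cv2.imread('pics/scene1.png')[170:310,160:340];b=cv2.imread('pics/top1.png')[130:300,160:380]
cv2.imwrite('pics/c1.png',np.hstack([cv2.resize(a,(400,311)),cv2.resize(b,(400,311))]))"
```

```text
3.6 [496.4 -99.8 119.2]
scene tester_end [([489.0, -74.0, 38.0], 0.72)]
scene case_hinge [([580.0, 76.0, 64.0], 0.63)]
scene bed_stop [([479.0, 57.0, 28.0], 0.73), ([683.0, -132.0, 0.0], 0.39)]
scene lid_edge [([646.0, 77.0, 198.0], 0.66)]
top tester_end [([680.0, -133.0, -0.0], 0.33)]
top case_hinge []
top bed_stop []
top lid_edge [([643.0, 81.0, 199.0], 0.84)]
```

View pics/c1.png

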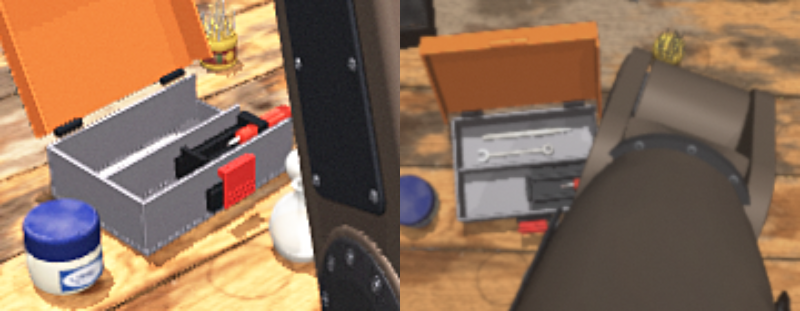

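The arm covers the case in the top view (about px 530,200 in the crop). In the scene view the tester handle lies under the bridge and points at the gripper. I'll go down and start pushing.

Call:
{"method": "arm_command", "body": {"rows": [[[0,0,0.15],0],[[0,0,0.152],0],[[0.04,-0.004,0],0],[[0.04,0,0],0],[[0,0,0],0]]}}

```text
t: 4.6
eef_pos: [492.3, -77.4, 45.9]
tcp_rot: [3.14, 0.001, 1.711]
ft_force: [0.8, -0.2, 0.3]
opening: 0.005
grip_force: 0.0
```

Call:
{"method": "arm_command", "body": {"rows": [[[0.02,0,0],0],[[0.02,0,0],0],[[0.02,0,0],0],[[0.02,0,0],0],[[0,0,0],0]]}}

```text
t: 5.1
eef_pos: [489.0, -58.2, 44.2]
tcp_rot: [3.142, -0.0, 1.711]
ft_force: [0.3, -0.1, -0.3]
opening: 0.006
grip_force: 0.0
```

Call:
{"method": "arm_command", "body": {"rows": [[[0.015,0,0.003],0],[[0.015,0,0],0],[[0.015,0,0],0],[[0,0,0],0],[[0,0,0],0]]}}

```text
t: 5.6
eef_pos: [487.6, -47.6, 43.4]
tcp_rot: [3.142, -0.0, 1.71]
ft_force: [0.7, 0.4, 0.2]
opening: 0.003
grip_force: 0.0
```

Call:
{"method": "arm_command", "body": {"rows": [[[0.006,0,0],0],[[0.006,0,0],0],[[0,0,0],0],[[0,0,0],0],[[0,0,0],0]]}}

```text
t: 6.1
eef_pos: [487.2, -44.7, 43.4]
tcp_rot: [3.142, -0.0, 1.71]
ft_force: [0.6, -0.6, -0.2]
opening: 0.001
grip_force: 0.0
```

```bash
python3 b.py 2 tester_end tester bed_stop
python3 -c "
import cv2,numpy as np
a=cv2.imread('pics/scene2.png')[190:290,180:310];b=cv2.imread('pics/top2.png')[180:270,170:300]
cv2.imwrite('pics/c2.png',np.hstack([cv2.resize(a,(400,311)),cv2.resize(b,(400,311))]))"
```

```text
6.1 [487.2 -44.7  43.4]
scene tester_end [([483.0, -34.0, 38.0], 0.72)]
scene tester [([473.0, 12.0, 28.0], 0.63)]
scene bed_stop [([474.0, 56.0, 28.0], 0.67), ([487.0, -30.0, 35.0], 0.48)]
top tester_end []
top tester []
top bed_stop [([472.0, 57.0, 33.0], 0.81), ([681.0, -135.0, -0.0], 0.59)]
```

View pics/c2.png

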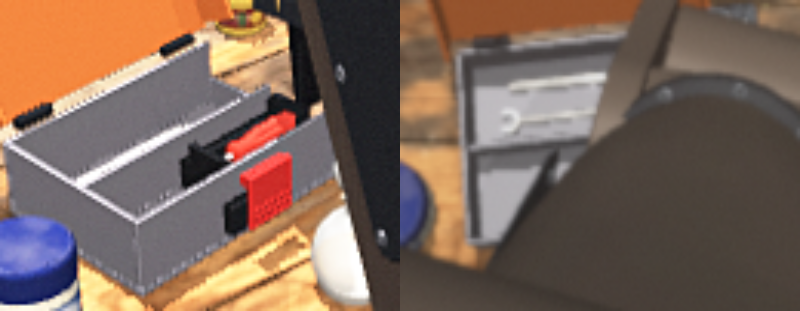

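The red handle has slid under the bridge and the blade is nearly at the stop (crop about 235,155). I'll go on in fine steps until the force shows contact.

Call:
{"method": "arm_command", "body": {"rows": [[[0.004,0,0],0],[[0,0,0],0],[[0.004,0,0],0],[[0,0,0],0],[[0,0,0],0]]}}

```text
t: 7.0
eef_pos: [487.1, -42.9, 43.5]
tcp_rot: [3.141, 0.0, 1.71]
ft_force: [0.3, -2.8, -1.2]
opening: 0.002
grip_force: 1.8
```

Call:
{"method": "arm_command", "body": {"rows": [[[0.004,0,0],0],[[0,0,0],0],[[0.004,0,0],0],[[0,0,0],0],[[0,0,0],0]]}}

```text
t: 7.5
eef_pos: [487.8, -41.9, 43.7]
tcp_rot: [3.139, 0.002, 1.71]
ft_force: [1.7, -12.3, 1.9]
opening: 0.006
grip_force: 6.4
```

The force rose with the finger front at case y ≈ -90.8, so the tester is home. I'll back off, rise, and move behind the lid.

Call:
{"method": "arm_command", "body": {"rows": [[[-0.08,0,0],0],[[-0.04,0,0],0],[[0,0,-0.19],0],[[0,0,-0.19],0],[[0,0,-0.19],0]]}}

```text
t: 8.0
eef_pos: [490.1, -70.3, 187.3]
tcp_rot: [-3.14, -0.001, 1.71]
ft_force: [0.6, 0.5, -0.1]
opening: 0.006
grip_force: 0.0
```

Call:
{"method": "arm_command", "body": {"rows": [[[0,0,-0.19],0],[[0,0,-0.1],0],[[0.105,0.165,0],0],[[0.105,0.165,0],0],[[0.105,0.165,0],0]]}}

```text
t: 8.5
eef_pos: [603.3, 26.0, 258.8]
tcp_rot: [3.141, -0.0, 1.709]
ft_force: [0.2, -1.0, 1.1]
opening: 0.007
grip_force: 0.0
```

Call:
{"method": "arm_command", "body": {"rows": [[[0.105,0.165,0],0],[[0.105,0.165,0],0],[[0,0,0],0],[[0,0,0],0],[[0,0,0],0]]}}

```text
t: 9.0
eef_pos: [676.0, 87.7, 258.3]
tcp_rot: [-3.141, -0.0, 1.71]
ft_force: [0.1, -0.6, -0.8]
opening: 0.002
grip_force: 0.0
```

```bash
python3 b.py 3 tester_end tester lid_edge case_hinge
python3 -c "
import cv2,numpy as np
a=cv2.imread('pics/scene3.png')[100:300,140:340];b=cv2.imread('pics/top3.png')[100:280,150:330]
cv2.imwrite('pics/c3.png',np.hstack([cv2.resize(a,(400,400)),cv2.resize(b,(400,400))]))"
```

```text
9.0 [676.   87.7 258.3]
scene tester_end [([483.0, -35.0, 37.0], 0.52), ([476.0, 58.0, 30.0], 0.46)]
scene tester [([475.0, 14.0, 28.0], 0.69)]
scene lid_edge [([642.0, 79.0, 199.0], 0.75)]
scene case_hinge []
top tester_end [([491.0, -27.0, 37.0], 0.75), ([396.0, -137.0, 7.0], 0.66)]
top tester [([478.0, 11.0, 29.0], 0.51), ([424.0, -124.0, 2.0], 0.5)]
top lid_edge [([642.0, 78.0, 197.0], 0.95)]
top case_hinge [([581.0, 74.0, 67.0], 0.63)]
```

View pics/c3.png

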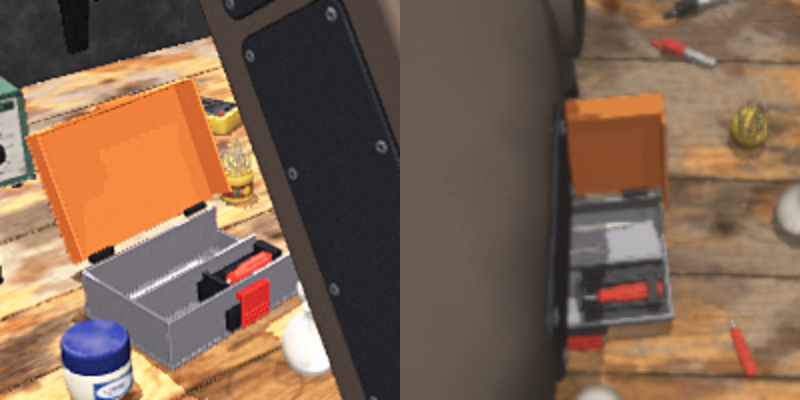

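The tester's origin is at case y ≈ -45 (red handle in the top crop at about 625,293), so it is home. The finger is behind the lid, so I'll lower it and approach.

Call:
{"method": "arm_command", "body": {"rows": [[[0,0,0.187],0],[[0,0,0.187],0],[[0,0,0],0],[[0,-0.03,0],0],[[0,-0.03,0],0]]}}

```text
t: 10.0
eef_pos: [662.4, 86.1, 167.4]
tcp_rot: [3.138, 0.0, 1.71]
ft_force: [0.1, 0.3, -0.1]
opening: 0.006
grip_force: 0.0
```

Call:
{"method": "arm_command", "body": {"rows": [[[0,-0.02,0],0],[[0,-0.02,0],0],[[0,-0.02,0],0],[[0,-0.02,0],0],[[0,-0.02,0],0]]}}

```text
t: 10.5
eef_pos: [636.9, 82.5, 165.2]
tcp_rot: [3.141, -0.0, 1.71]
ft_force: [1.3, 0.7, 0.9]
opening: 0.006
grip_force: 0.6
```

Call:
{"method": "arm_command", "body": {"rows": [[[0,-0.02,0],0],[[0,-0.02,0],0],[[0,-0.02,0],0],[[0,-0.02,0],0],[[0,-0.02,0],0]]}}

```text
t: 11.0
eef_pos: [612.0, 79.1, 164.8]
tcp_rot: [-3.141, -0.0, 1.71]
ft_force: [0.5, 0.1, 0.6]
opening: 0.004
grip_force: 0.4
```

```bash
cat > l.py <<'E'
from cell import state, viewer, models
import numpy as np
s=state(); e=s["eef_pos"]-[508.7,62.8,0]; print(s["t"],"tcp case x",(e[0]*.99+e[1]*.1395).round(1),s["ft_force"].round(1))
for c in ("scene","top"):
    viewer.read_camera(c)
    for r in models.mark_of(c,"lid_edge")[:2]:
        p=np.array(r["position"])-[508.7,62.8,66]; x=p[0]*.99+p[1]*.1395
        print(c,round(r["confidence"],2),"edge x",round(x,1),"z",round(p[2]+66),"angle",round(np.arctan2(p[2],72-x),2))
E
python3 l.py
```

```text
11.0 tcp case x 104.5 [0.5 0.1 0.6]
scene 0.71 edge x 94.4 z 214 angle 1.72
```

Call:
{"method": "arm_command", "body": {"rows": [[[0,-0.02,0],0],[[0,-0.02,0],0],[[0,-0.02,0],0],[[0,-0.02,0],0],[[0,-0.02,0],0]]}}

```text
t: 11.7
eef_pos: [587.2, 75.6, 164.9]
tcp_rot: [3.142, -0.0, 1.71]
ft_force: [0.6, -0.1, -0.4]
opening: 0.002
grip_force: 0.2
```

Call:
{"method": "arm_command", "body": {"rows": [[[0,-0.014,0],0],[[0,-0.014,0],0],[[0,-0.014,0],0],[[0,-0.014,0],0],[[0,-0.014,0],0]]}}

```text
t: 12.2
eef_pos: [570.1, 73.2, 164.9]
tcp_rot: [3.142, -0.0, 1.71]
ft_force: [0.8, -0.0, -0.8]
opening: 0.006
grip_force: 0.2
```

```bash
python3 l.py
```

```text
12.2 tcp case x 62.2 [ 0.8 -0.  -0.8]
scene 0.89 edge x 45.3 z 212 angle 1.39
top 0.32 edge x 5.1 z 1 angle -0.77
```

Call:
{"method": "arm_command", "body": {"rows": [[[0,-0.008,0],0],[[0,-0.008,0],0],[[0,-0.008,0],0],[[0,0,0],0],[[0,0,0],0]]}}

```text
t: 12.9
eef_pos: [564.4, 72.4, 164.9]
tcp_rot: [3.142, -0.0, 1.71]
ft_force: [0.3, 0.1, -0.7]
opening: 0.004
grip_force: 0.0
```

```bash
python3 l.py
```

```text
12.9 tcp case x 56.5 [ 0.3  0.1 -0.7]
scene 0.92 edge x 38.7 z 212 angle 1.35
```

Call:
{"method": "arm_command", "body": {"rows": [[[0,-0.008,0],0],[[0,-0.008,0],0],[[0,-0.008,0],0],[[0,0,0],0],[[0,0,0],0]]}}

```text
t: 13.6
eef_pos: [558.4, 71.6, 164.9]
tcp_rot: [3.142, -0.0, 1.71]
ft_force: [0.2, 0.6, 0.4]
opening: 0.004
grip_force: 0.0
```

```bash
python3 l.py
```

```text
13.6 tcp case x 50.4 [0.2 0.6 0.4]
scene 0.67 edge x 26.6 z 208 angle 1.26
```

The edge is running ahead of the finger, so I'll back the hand off and look.

Call:
{"method": "arm_command", "body": {"rows": [[[0,0.02,0],0],[[0,0.02,0],0],[[0,0,0],0],[[0,0,0],0],[[0,0,0],0]]}}

```text
t: 14.3
eef_pos: [568.3, 73.0, 164.8]
tcp_rot: [-3.141, -0.0, 1.71]
ft_force: [-0.2, -0.1, -0.2]
opening: 0.003
grip_force: 0.0
```

```bash
python3 l.py
```

```text
14.3 tcp case x 60.4 [-0.2 -0.1 -0.2]
scene 0.61 edge x 29.2 z 207 angle 1.28
```

The lid is standing still at about 1.27, so it isn't falling yet. The finger tip touches the lid below its edge. I'll go on in small steps.

Call:
{"method": "arm_command", "body": {"rows": [[[0,-0.02,0],0],[[0,-0.02,0],0],[[0,-0.008,0],0],[[0,-0.008,0],0],[[0,0,0],0]]}}

```text
t: 15.0
eef_pos: [554.3, 71.0, 165.0]
tcp_rot: [3.141, -0.0, 1.71]
ft_force: [0.3, 0.2, 0.3]
opening: 0.003
grip_force: 0.0
```

```bash
python3 l.py
```

```text
15.0 tcp case x 46.3 [0.3 0.2 0.3]
scene 0.97 edge x 24.2 z 207 angle 1.24
```

Call:
{"method": "arm_command", "body": {"rows": [[[0,-0.008,0],0],[[0,-0.008,0],0],[[0,0,0],0],[[0,0,0],0],[[0,0,0],0]]}}

```text
t: 15.7
eef_pos: [550.6, 70.5, 164.9]
tcp_rot: [3.141, -0.0, 1.71]
ft_force: [-0.2, -0.3, 0.9]
opening: 0.007
grip_force: 0.0
```

```bash
python3 l.py
```

```text
15.7 tcp case x 42.5 [-0.2 -0.3  0.9]
scene 0.77 edge x 3.8 z 199 angle 1.1
```

The lid is ahead of the finger (1.10, while the finger alone would give 1.17), so it is falling. I'll pull the hand away.

Call:
{"method": "arm_command", "body": {"rows": [[[0,0.06,0],0],[[0,0.06,0],0],[[0,0,-0.1],0],[[0,0,-0.1],0],[[0,0,0],0]]}}

```text
t: 16.4
eef_pos: [581.5, 74.7, 217.7]
tcp_rot: [3.137, 0.001, 1.71]
ft_force: [-0.2, 0.2, -1.3]
opening: 0.003
grip_force: 0.0
```

```bash
python3 l.py
```

```text
16.4 tcp case x 73.7 [-0.2  0.2 -1.3]
scene 0.75 edge x -61.3 z 133 angle 0.47
top 0.64 edge x -72.8 z 108 angle 0.28
```

Call:
{"method": "arm_command", "body": {"rows": [[[0,0,0],0],[[0,0,0],0],[[0,0,0],0],[[0,0,0],0],[[0,0,0],0]]}}

```text
t: 17.1
eef_pos: [580.2, 74.6, 214.8]
tcp_rot: [-3.142, -0.0, 1.71]
ft_force: [-0.5, 0.7, 0.1]
opening: 0.005
grip_force: 0.0
```

Call:
{"method": "arm_command", "body": {"rows": [[[0,0,0],0],[[0,0,0],0],[[0,0,0],0],[[0,0,0],0],[[0,0,0],0]]}}

```text
t: 17.6
eef_pos: [580.2, 74.6, 214.9]
tcp_rot: [3.142, -0.0, 1.71]
ft_force: [0.4, 0.1, -1.4]
opening: 0.007
grip_force: 0.0
```

```bash
python3 l.py
```

```text
17.6 tcp case x 72.5 [ 0.4  0.1 -1.4]
scene 0.64 edge x -78.3 z 84 angle 0.12
top 0.79 edge x -81.8 z 85 angle 0.12
```

Call:
{"method": "arm_command", "body": {"rows": [[[-0.002,-0.14,0],0],[[-0.002,-0.14,0],0],[[-0.002,-0.14,0],0],[[-0.002,-0.13,0],0],[[0,0,0],0]]}}

```text
t: 18.3
eef_pos: [441.2, 53.4, 215.1]
tcp_rot: [-3.14, -0.0, 1.71]
ft_force: [-0.8, -0.6, -0.4]
opening: 0.005
grip_force: 0.0
```

```bash
python3 l.py; python3 b.py 4 catch_nose
python3 -c "
import cv2,numpy as np
a=cv2.imread('pics/scene4.png')[100:300,140:340];b=cv2.imread('pics/top4.png')[100:280,150:330]
cv2.imwrite('pics/c4.png',np.hstack([cv2.resize(a,(400,400)),cv2.resize(b,(400,400))]))"
```

```text
18.3 tcp case x -68.1 [-0.8 -0.6 -0.4]
scene 0.72 edge x -77.2 z 84 angle 0.12
18.5 [445.4  53.6 215.1]
scene catch_nose [([422.0, 55.0, 60.0], 0.67)]
top catch_nose []
```

View pics/c4.png

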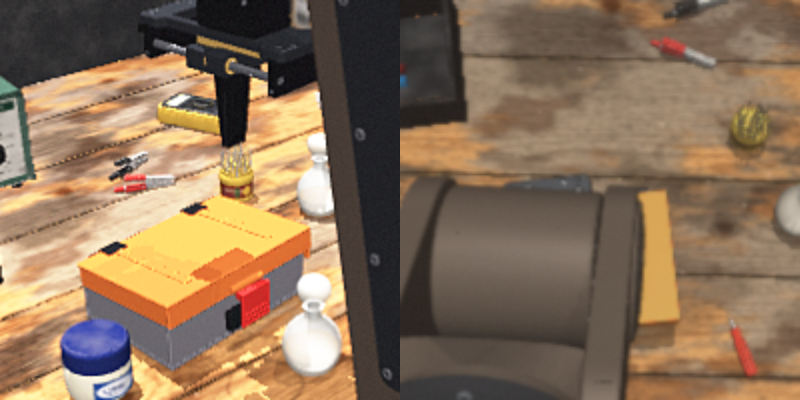

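The lid has landed ajar on the catch (scene crop, edge about 245,290) and everything else is standing. Now the press.

Call:
{"method": "arm_command", "body": {"rows": [[[0,0,0.18],0],[[0,0,0.18],0],[[0,0,0.12],0],[[0,0,0],0],[[0,0,0],0]]}}

```text
t: 19.2
eef_pos: [444.7, 53.6, 95.1]
tcp_rot: [-3.141, -0.0, 1.71]
ft_force: [0.1, -0.9, 0.2]
opening: 0.002
grip_force: 0.0
```

Call:
{"method": "arm_command", "body": {"rows": [[[0,0,0.008],0],[[0,0,0.008],0],[[0,0,0.008],0],[[0,0,0.008],0],[[0,0,0],0]]}}

```text
t: 19.7
eef_pos: [444.4, 53.6, 86.9]
tcp_rot: [3.141, -0.0, 1.71]
ft_force: [-0.6, -0.2, 0.3]
opening: 0.003
grip_force: 0.0
```

Call:
{"method": "arm_command", "body": {"rows": [[[0,0,0.006],0],[[0,0,0.006],0],[[0,0,0.006],0],[[0,0,0],0],[[0,0,0],0]]}}

```text
t: 20.2
eef_pos: [444.2, 53.6, 82.4]
tcp_rot: [-3.141, -0.0, 1.71]
ft_force: [-1.4, -0.6, 3.3]
opening: 0.005
grip_force: 1.7
```

Call:
{"method": "arm_command", "body": {"rows": [[[0,0,0.006],0],[[0,0,0.004],0],[[0,0,0],0],[[0,0,0],0],[[0,0,0],0]]}}

```text
t: 20.7
eef_pos: [444.5, 53.6, 79.8]
tcp_rot: [3.141, -0.0, 1.71]
ft_force: [0.6, -0.2, -0.2]
opening: 0.004
grip_force: 0.0
```

Call:
{"method": "arm_command", "body": {"rows": [[[0,0,0.006],0],[[0,0,0.006],0],[[0,0,0.004],0],[[0,0,0],0],[[0,0,0],0]]}}

```text
t: 21.2
eef_pos: [444.4, 53.6, 75.8]
tcp_rot: [3.142, -0.0, 1.71]
ft_force: [-0.7, 0.7, 0.3]
opening: -0.001
grip_force: 0.0
```

Call:
{"method": "arm_command", "body": {"rows": [[[0,0,0.006],0],[[0,0,0.004],0],[[0,0,0],0],[[0,0,0],0],[[0,0,0],0]]}}

```text
t: 21.7
eef_pos: [444.4, 53.6, 73.4]
tcp_rot: [3.142, -0.0, 1.71]
ft_force: [0.1, 0.5, -0.8]
opening: 0.008
grip_force: 0.0
```

The lid snapped down: there's no force even at z = 73.4. A small further press will confirm it.

Call:
{"method": "arm_command", "body": {"rows": [[[0,0,0.004],0],[[0,0,0.004],0],[[0,0,0],0],[[0,0,0],0],[[0,0,0],0]]}}

```text
t: 22.2
eef_pos: [444.4, 53.6, 72.0]
tcp_rot: [3.141, 0.0, 1.71]
ft_force: [-3.2, 0.1, 14.0]
opening: 0.004
grip_force: 6.9
```

Call:
{"method": "arm_command", "body": {"rows": [[[0,0,-0.18],0],[[0,0,-0.18],0],[[0,0,-0.18],0],[[0,0.15,0],0],[[0,0,0],0]]}}

```text
t: 22.7
eef_pos: [484.8, 58.9, 208.1]
tcp_rot: [3.136, 0.001, 1.71]
ft_force: [-1.5, -0.1, -0.2]
opening: 0.006
grip_force: 0.0
```

```bash
python3 l.py; python3 b.py 5 oil_flask bits grease_pot
python3 -c "
import cv2,numpy as np
a=cv2.imread('pics/scene5.png')[100:300,140:340];b=cv2.imread('pics/scene5.png')[190:290,170:290]
cv2.imwrite('pics/c5.png',np.hstack([cv2.resize(a,(400,400)),cv2.resize(b,(400,400))]))"
```

```text
22.7 tcp case x -24.2 [-1.5 -0.1 -0.2]
scene 0.72 edge x -77.7 z 70 angle 0.03
top 0.75 edge x 35.2 z 0 angle -1.06
22.9 [480.6  58.8 205.7]
scene oil_flask [([353.0, 33.0, 1.0], 0.75), ([581.0, -193.0, 0.0], 0.46)]
scene bits [([684.0, -132.0, 2.0], 0.93)]
scene grease_pot [([451.0, 224.0, -1.0], 0.8), ([681.0, -129.0, 1.0], 0.67)]
top oil_flask [([580.0, -190.0, -0.0], 0.93)]
top bits [([680.0, -133.0, -3.0], 0.63)]
top grease_pot []
```

View pics/c5.png

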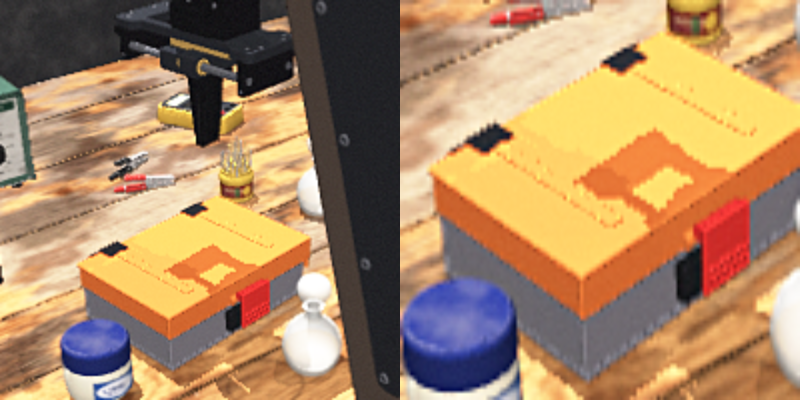

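The lid is fully shut with its edge at z ≈ 70, and the catch (crop about 720,245) is over the lip. Every other object is where it was, and the robot touches nothing.

```bash
python3 -c "
from cell import env; print(env.job_done())"
```

```text
the job is handed in; nothing more can be done
None
```

The job is handed in: the tester is home against the end stop, the lid fell onto its catch and was pressed shut (14 N at most in the readings), and the flask, grease pot and bit holder still stand where they were.

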